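Scoop to the mug, then find the thread of the canister cap and hold it off

ROBOT

A 7-joint arm with a two-finger parallel gripper is mounted at the origin on the work surface. World frame = base frame: x ahead of the robot, y to its left, z up, the work surface at z = 0. Lengths are in m, angles in rad, forces in N, time in s.
With the tool pointing down it reaches from about 0.425 to 0.925 m from the base axis. Payload 6.8 kg.
Tool frame: the origin (TCP) lies at the very end of the fingers, on their centre line; the grasp point (between the pads) lies 19 mm behind it; z points along the fingers, y is the line along which they close (so a half turn about z gives the same grasp; the last joint's range is limited). The gripper opens to 85 mm and grips with 20 to 120 N. Pads are 22 mm wide; open, the fingers measure 114 mm over their backs; the gripper's body (76 mm by 85 mm) begins 54 mm behind the grasp point. The pads swing forward as they close: fully open they stand 13 mm farther back than shut.
Start: joints at [1.064, 0.477, 0.022, 1.555, -0.011, 1.109, -0.083], TCP at [0.262, -0.622, 0.231] pointing down, gripper open.
Joint ranges: [-2.96, 2.96], [-0.34, 2.1], [-1.41, 1.46], [0.24, 2.44], [-1.37, 4.51], [0.17, 1.92], [-2.96, 2.96]. Speed limits (rad/s): [2.39, 2.39, 3.14, 3.14, 3.14, 3.14, 3.14].

INTERFACE

Orientations are given as a unit quaternion [w, x, y, z].
In Python, from station import telemetry, viewer, job, search_frame, cut_out gives the robot as it stands. The module is installed in compiled form; this text tells all that it offers.
- The arm moves only by the shell command python3 -m crank 'ROWS' [FORCE]. ROWS is JSON, a list of rows, each an object with "delta_rot": the turn, a rotation vector about the tool's x, y, z in degrees, a list of three; "xyz": the shift along the tool's x, y, z in m, a list of three; "fingers": the gripper command: -1 is fully open, 1 is shut, values between are in proportion. In form: [{"delta_rot": [ax, ay, az], "xyz": [dx, dy, dz], "fingers": fingers}, ...]. A call has 1 to 10 rows; each row is the pose to reach, as a shift and turn from the pose commanded when the call began, along the tool's axes at that moment; what a row does not reach only later rows make up. A row lasts 1/10 s, in which the tool goes at most 50 mm and 8.59 degrees, less where a joint would pass 70% of its speed; a pose out of reach is approached as far as the arm can. A call with a gripper value outside its range is refused whole. The fingers move at their own pace and stop on an object; FORCE is the grip in N (left out, the last holds). Time passes only in rows, so rows that repeat a pose let the fingers close. It gives the time, the measured TCP pose, the force, the opening and the grip force at its end, in the units of the state.
- telemetry.get_obs(): the state, without advancing time (a new reading comes with each control period).
- viewer.read_camera(name): name is "side" or "top" or "wrist"; returns a dict with "img" (480x640x3 uint8, red, green, blue), "fx", "fy", "cx", "cy" (pixels), "k1" (the pictures are not rectified: a ray, as slopes to the right and down, at radius r is drawn at 1 + k1 r^2 times it, then the intrinsics apply), "origin" and "rotation" of the camera in the world. Camera axes: x right, y up, looking along -z (the intrinsics and any distortion apply to the point x, -y, -z); pixel columns grow to the right and rows downward; lengths in m; the calibration is good to about 2 mm. A picture is of the moment at which its call begins. There is no depth.
- job.hand_in(): hands the job in; it is judged then, once.
Trained networks look in the newest picture that a camera, given by its name, has taken for a name from the list of things; names that differ only in an ending like _2 or _b are one class to them, and where a whole thing is asked for, a point or a joint stands for the part that bears it (a point fixed in the world has none). Each returns a list of dicts, best first, with "score" (0 to 1); they miss things now and then, are a little off and sometimes report something else, mostly with a low value. They report only what shows in the picture. A call takes as long as a camera call.
- search_frame(camera, thing): "pixel" ([column, row] in pixels, amid what is visible of it).
- cut_out(camera, thing): "pixels" (480x640 bool, what is visible of it) and "pixel" ([column, row] in pixels, amid what is visible of it).
The state is a dict: "t": time; "q": joint angles; "joint_vel": joint speeds; "joint_torque": joint torques, N m; "eef_pos": TCP position; "tool_rot": TCP orientation; "contact_force": force on the tool from outside, world axes, zero at the start; "torque": the same for the moment, N m; "gripper_width": opening from 0.0 (shut) to 1.0 (fully open); "grasp_force": force on a finger pad.
Only numpy, scipy, OpenCV 4.12 (cv2) and the standard library are available. Lean on these libraries where they do the work, as an engineer would, in place of code of your own. Each camera call takes 0.05 s, during which the arm holds its last target. There are 200 camera calls.

TASK

We are about to make cocoa: take the small long-handled scoop off its hook on the rail and stand it, bowl down, in the mug. Then unscrew the cap of the canister nearer the sink; nobody remembers whether its thread is right- or left-handed, so feel which way it loosens without forcing it. Lift the cap off and finish still holding it level in the air, at least 5 cm above the canister's mouth, and leave the other canister and everything else as they are.

Things in the scene. Friction and masses are not known exactly. Their poses are not given: they have to be found in the camera images.
- shelf: Low aluminium rail shelf on the worktop: board 690 by 175 mm, its top 32 mm high; 110 mm behind the line of the canisters' axes (away from the robot) two posts and two 12 mm round rails, 100 and 250 mm high. Origin: on the worktop on the line of the canister axes, halfway along the board; x towards the rails, y along the board to the left, z up.
- hook: Flat steel hook clamped on the upper rail, pointing to the robot. Origin: on the peg's upper face where the scoop hangs, 254 mm high; x along the peg back to the rail (axis 35 mm away), z up. Peg 8 mm wide, 5 mm thick below the origin; upturned lip 17 to 22 mm in front of the origin, rising 8 mm above the peg's face. The scoop must rise 9 to 22 mm, then draws off towards the robot.
- scoop: Small steel scoop on the hook, 156 mm long, 60 g. Top: flat upright eye, 26 mm wide, 42 mm high, 5 mm thick, with a slot 16 mm wide, 28 mm high for the peg. Origin: middle of the slot's upper edge, which rests on the peg; z up along the scoop, y across the eye (along the rail), x through the slot to the rail. Pinch the eye across its 26 mm width, 14 mm below the origin, peg between the fingers.
- scoop_bowl (a point): Centre of the underside of the scoop's round bowl (32 mm across, 22 mm deep), 150 mm below and 5 mm to the front of the scoop's origin, at the foot of its 12 mm wide handle.
- mug: White ceramic mug, loose on the worktop in front of the shelf's left half, 90 mm across and 90 mm high, wall 4 mm, inner floor about 5 mm above its foot; a handle on one side (+y of its frame). Origin: centre of its underside.
- canister_a: Round steel canister, 88 mm wide, 97 mm to the shoulder, clamped to the shelf: it neither turns nor lifts. Origin: centre of its underside, z up. It has a twin that looks the same; they stand 320 mm apart near the shelf's ends, swapped at random; the sink is at the right-hand (negative y) end of the worktop. One has a right-hand, one a left-hand thread; nothing outside shows which.
- mouth_a (a point): Centre of that canister's mouth, 115 mm above its underside, on a neck 42 mm wide with a short three-start thread. The cap's lower edge is 20 mm below the mouth when screwed on. A press, pull or twist of over 150 N between cap and canister counts as forcing; a cap against a stop should just slip in the fingers.
- cap_a: Black round ribbed screw cap of that canister, 60 mm wide, 42 mm high, 90 g; its upper 22 mm is a solid grip. Origin: centre of its lower edge, z up. Starts screwed home: the wrong way a solid stop within 3 degrees; the right way it turns easily and is free to lift straight off at 60 to 85 degrees (aim at 75; stop at 88). It does not rise by itself. A 25 N grip is ample.
- canister_b: Round steel canister, 88 mm wide, 97 mm to the shoulder, clamped to the shelf: it neither turns nor lifts. Origin: centre of its underside, z up. It has a twin that looks the same; they stand 320 mm apart near the shelf's ends, swapped at random; the sink is at the right-hand (negative y) end of the worktop. One has a right-hand, one a left-hand thread; nothing outside shows which.
- mouth_b (a point): Centre of that canister's mouth, 115 mm above its underside, on a neck 42 mm wide with a short three-start thread. The cap's lower edge is 20 mm below the mouth when screwed on. A press, pull or twist of over 150 N between cap and canister counts as forcing; a cap against a stop should just slip in the fingers.
- cap_b: Black round ribbed screw cap of that canister, 60 mm wide, 42 mm high, 90 g; its upper 22 mm is a solid grip. Origin: centre of its lower edge, z up. Starts screwed home: the wrong way a solid stop within 3 degrees; the right way it turns easily and is free to lift straight off at 60 to 85 degrees (aim at 75; stop at 88). It does not rise by itself. A 25 N grip is ample.
- ladle: Bystander: larger steel ladle, 206 mm long with a 68 mm bowl, hanging on its own hook near the left end of the rail. Origin at its eye.
- creamer: Bystander: grey ceramic creamer jug, 78 mm across plus a handle, 90 mm high. Origin under its centre.
- clip_jar: Bystander: glass storage jar with a clip-on lid, 92 mm across, 138 mm high. Origin under its centre.
- brush: Bystander: orange plastic dish brush lying on the worktop, 222 mm long. Origin on the worktop near its middle.
- tea_tin: Bystander: square green tea tin, 75 mm wide, 85 mm high. Origin under its centre.

How it is judged:
By the outcome, as a careful person would: the job done as asked, in the order asked, and still so for the second after the job is handed in, while the arm keeps its last pose, push and grip.
It also fails if it takes over 64 s, if anything falls off the work surface, if the arm or the gripper's body presses on something with over 40 N, if the wrist force passes 120 N, or if a joint passes its speed limit or range.

## Working session

There is one attempt and no reset: what is moved stays moved. The work goes in short steps, Python scripts to look and compute and a shell command to move; the robot and the scene stay as the last step left them, time stands still between calls to the robot, and variables do not carry over. Pictures are saved under pics/ and viewed, at most 13 in all, crops included, and the job is handed in when it is done.

```bash
mkdir -p pics; cat > h.py <<'E'
import numpy as np, cv2
from station import telemetry, viewer, job, search_frame, cut_out
from scipy.spatial.transform import Rotation as R
def ray(c,p):
    K=np.array([[c['fx'],0,c['cx']],[0,c['fy'],c['cy']],[0,0,1.]])
    u=cv2.undistortPoints(np.array([[p]],float),K,np.array([c['k1'],0,0,0.]))[0,0]
    d=np.array(c['rotation']).reshape(3,3)@np.array([u[0],-u[1],-1]); return np.array(c['origin']),d/np.linalg.norm(d)
def atz(c,p,z):
    o,d=ray(c,p); return o+d*(z-o[2])/d[2]
def proj(c,X):
    v=np.array(c['rotation']).reshape(3,3).T@(np.array(X)-np.array(c['origin'])); s=np.array([v[0],-v[1]])/-v[2]
    s=s*(1+c['k1']*(s@s)); return np.array([c['fx']*s[0]+c['cx'],c['fy']*s[1]+c['cy']])
def tri(*cps):
    A=np.zeros((3,3));b=np.zeros(3)
    for c,p in cps:
        o,d=ray(c,p);M=np.eye(3)-np.outer(d,d);A+=M;b+=M@o
    return np.linalg.solve(A,b)
def T():
    o=telemetry.get_obs(); return np.array(o['eef_pos']),R.from_quat(np.array(o['tool_rot'])[[1,2,3,0]])
E
cat > a.py <<'E'
from h import *
np.set_printoptions(precision=3,suppress=True)
C={}
for n in ['side','top','wrist']:
    c=viewer.read_camera(n);C[n]=c
    cv2.imwrite(f'pics/{n}0.png',c['img'][:,:,::-1]); print(n,c['origin'],c['fx'],c['k1'])
    for t in ['scoop','scoop_bowl','hook','mug','canister_a','cap_a','ladle','creamer','clip_jar','tea_tin','brush','shelf']:
        print(n,t,[(np.round(r['pixel']),round(r['score'],2)) for r in search_frame(n,t)][:4])
print(telemetry.get_obs())
E
python3 a.py
```

```text
side [0.255 0.804 1.12 ] 573.4940881570524 -0.034126495562381044
side scoop [(array([286., 212.]), 0.79), (array([262., 302.]), 0.47)]
side scoop_bowl [(array([287., 215.]), 0.51)]
side hook [(array([275., 177.]), 0.44), (array([426., 173.]), 0.39)]
side mug [(array([355., 380.]), 0.62)]
side canister_a [(array([304., 279.]), 0.87), (array([333., 180.]), 0.69)]
side cap_a [(array([338., 158.]), 0.97), (array([308., 254.]), 0.85), (array([261., 302.]), 0.34)]
side ladle [(array([260., 302.]), 0.84)]
side creamer [(array([401., 225.]), 0.84)]
side clip_jar [(array([254., 431.]), 0.62)]
side tea_tin [(array([370., 274.]), 0.95), (array([336., 178.]), 0.45)]
side brush [(array([424., 175.]), 0.92)]
side shelf [(array([299., 243.]), 0.79)]
top [0.214 0.067 1.474] 562.8291669483403 -0.15795727356946526
top scoop [(array([298., 239.]), 0.69), (array([347., 199.]), 0.57), (array([401., 294.]), 0.31), (array([301., 225.]), 0.26)]
top scoop_bowl [(array([347., 192.]), 0.63), (array([299., 238.]), 0.6)]
top hook [(array([345., 169.]), 0.71)]
top mug [(array([226., 299.]), 0.94)]
top canister_a 
[... 514 characters left out ...]
]
wrist scoop_bowl []
wrist hook []
wrist mug []
wrist canister_a []
wrist cap_a []
wrist ladle []
wrist creamer []
wrist clip_jar []
wrist tea_tin []
wrist brush [(array([32., 12.]), 0.89)]
wrist shelf []
{'t': 1.95, 'q': array([ 1.064,  0.477,  0.022,  1.555, -0.011,  1.109, -0.083]), 'joint_vel': array([-0.001,  0.001, -0.   , -0.   ,  0.001, -0.   , -0.   ]), 'joint_torque': array([ -0.   , -59.631,   1.606, -28.154,   0.012,   0.002,  -0.   ]), 'eef_pos': array([ 0.262, -0.622,  0.231]), 'tool_rot': array([-0.   ,  0.98 ,  0.198,  0.   ]), 'contact_force': array([-0.565, -0.682,  0.267]), 'torque': array([ 0.012, -0.023, -0.04 ]), 'grasp_force': 0.0, 'gripper_width': 0.9979590108834809}
```

View pictures.

View pics/side0.png

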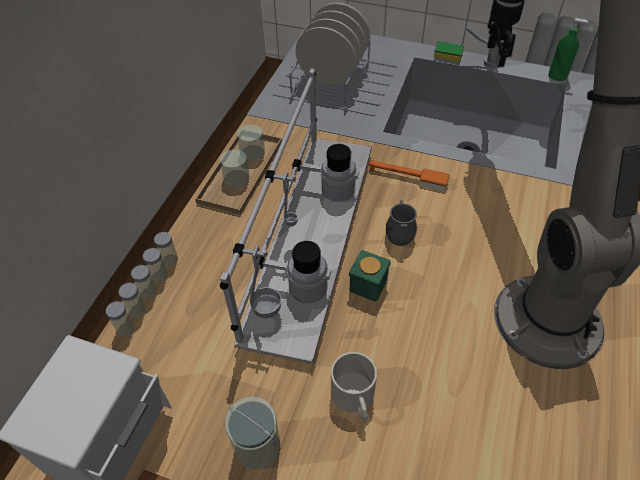

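View pics/top0.png

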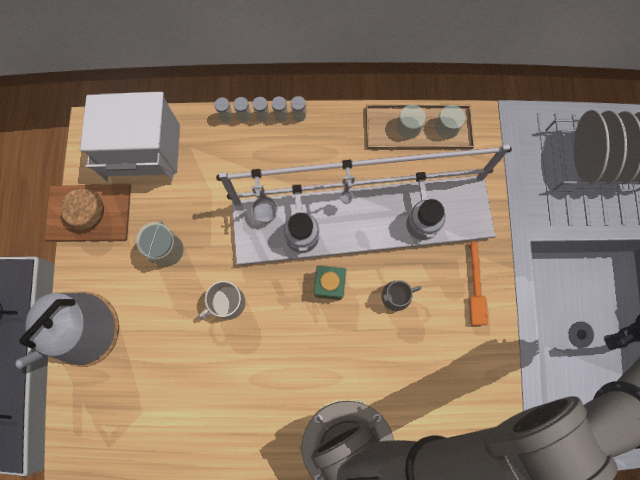

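```bash
cat > b.py <<'E'
from h import *
np.set_printoptions(precision=4,suppress=True)
t=viewer.read_camera('top');s=viewer.read_camera('side')
ims={}
def cr(im,x,y,w,h,k): return cv2.resize(im[y:y+h,x:x+w,::-1],(w*k,h*k),interpolation=cv2.INTER_CUBIC)
a=cr(t['img'],300,140,80,75,5);b=cr(s['img'],240,160,80,75,5)
c=cr(t['img'],390,170,80,75,5);d=cr(s['img'],300,130,80,75,5)
cv2.imwrite('pics/crop1.png',np.vstack([np.hstack([a,b]),np.hstack([c,d])])[:, :])
for th in ['cap_a','mug','scoop']:
  for n,cam in (('top',t),('side',s)):
    for r in cut_out(n,th):
        m=r['pixels'];ys,xs=np.nonzero(m)
        print(th,n,round(r['score'],2),np.round(r['pixel'],1),len(xs),'c',xs.mean().round(1),ys.mean().round(1),'box',xs.min(),xs.max(),ys.min(),ys.max())
E
python3 b.py
```

```text
cap_a top 0.96 [300.4 226.6] 562 c 299.8 225.8 box 287 312 213 239
cap_a top 0.58 [430.9 216.5] 554 c 430.6 212.6 box 418 443 199 226
cap_a side 0.98 [307.8 255.9] 734 c 306.6 256.6 box 293 320 241 273
cap_a side 0.56 [337.3 159.2] 598 c 338.5 157.0 box 327 350 143 171
mug top 0.68 [225.6 299.6] 1301 c 223.4 300.7 box 199 245 281 319
mug side 0.62 [353.  383.9] 2398 c 353.5 382.7 box 330 376 352 420
scoop top 0.57 [398.3 296.2] 787 c 398.1 294.4 box 382 421 280 310
scoop top 0.56 [345.2 192.1] 188 c 346.2 189.4 box 342 353 177 202
scoop side 0.69 [286.8 211.1] 328 c 288.2 205.5 box 282 297 173 226
scoop side 0.41 [401.2 223.8] 1076 c 401.6 224.2 box 386 416 202 245
scoop side 0.28 [253.1 433.6] 3077 c 252.9 432.0 box 225 279 397 468
```

View pics/crop1.png

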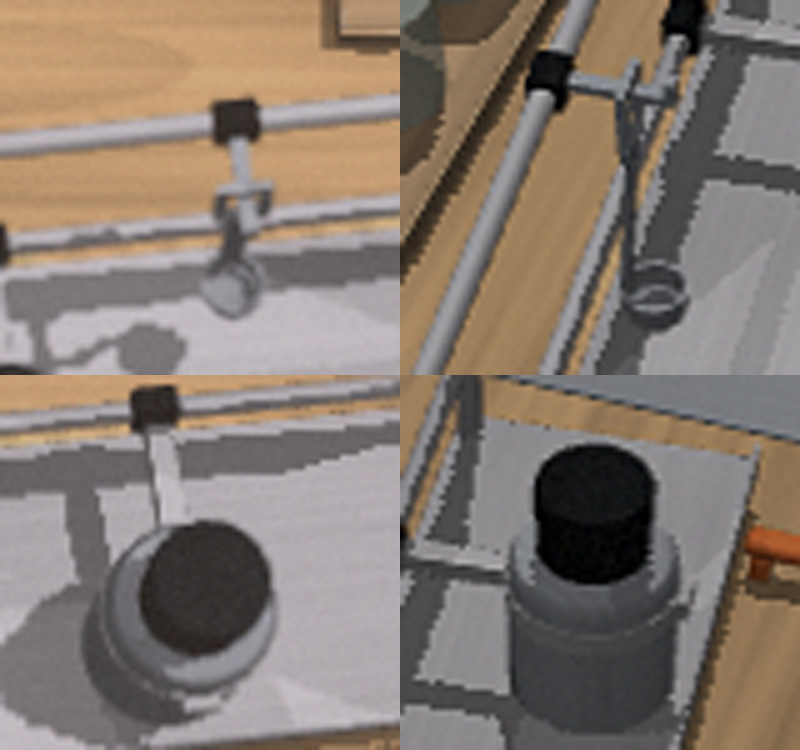

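```bash
cat > c.py <<'E'
from h import *
from scipy.optimize import least_squares
np.set_printoptions(precision=4,suppress=True)
t=viewer.read_camera('top');s=viewer.read_camera('side')
a=np.linspace(0,2*np.pi,73)
def box(c,x,y,r,z0,z1):
    P=np.array([proj(c,[x+r*np.cos(k),y+r*np.sin(k),z]) for k in a for z in (z0,z1)])
    return np.array([P[:,0].min(),P[:,0].max(),P[:,1].min(),P[:,1].max()])
def fit(r,z0,z1,tb,sb,x0):
    tb,sb=np.array(tb,float),np.array(sb,float)
    f=lambda v:np.nan_to_num(np.r_[box(t,*v,r,z0,z1)-tb,box(s,*v,r,z0,z1)-sb])
    q=least_squares(f,x0,loss='soft_l1'); return q.x,f(q.x).round(1)
n=np.nan; h=np.array([0,1,0,1])
cR,e=fit(.03,.127,.169,np.array([418,443,199,226])+h,np.array([327,350,143,171])+h,[.6,-.1]);print('capR',cR,e)
cL,e=fit(.03,.127,.169,np.array([287,312,213,239])+h,np.array([293,320,241,273])+h,[.6,.2]);print('capL',cL,e,np.linalg.norm(cL-cR))
m,e=fit(.045,0,.09,[n,246,281,n],[330,377,352,n],[.4,.35]);print('mug',m,e)
d=(cL-cR)/np.linalg.norm(cL-cR);yaw=np.arctan2(-d[0],d[1]);print('yaw',np.degrees(yaw))
fx=np.array([np.cos(yaw),np.sin(yaw)])
et=tri((t,[348.6,177.4]),(s,[286.8,173.6]));print('eyetop tri',et,'atz.261',atz(t,[348.6,177.4],.261),atz(s,[286.8,173.6],.261))
cl=tri((t,[347,164]),(s,[270,175.3]));print('clamp',cl,atz(t,[347,164],.25))
mid=(cL+cR)/2
for nm,p in (('eye',et),('clamp',cl)): print(nm,'in shelf x,y',(p[:2]-mid)@fx,(p[:2]-mid)@d)
p,r=T();print(p,r.as_matrix())
hx,hy=75e-3,(cl[:2]-mid)@d
o=mid+fx*.075+d*hy;print('hook expected',o,'bowl px',proj(t,[*(o-.005*fx),.104]),proj(s,[*(o-.005*fx),.104]), 'eye px',proj(t,[*o,.261]),proj(s,[*o,.261]))
E
python3 c.py
```

```text
Traceback (most recent call last):
  File "c.py", line 14, in <module>
    cR,e=fit(.03,.127,.169,np.array([418,443,199,226])+h,np.array([327,350,143,171])+h,[.6,-.1]);print('capR',cR,e)
         ~~~^^^^^^^^^^^^^^^^^^^^^^^^^^^^^^^^^^^^^^^^^^^^^^^^^^^^^^^^^^^^^^^^^^^^^^^^^^^^^^^^^^^^
  File "c.py", line 12, in fit
    q=least_squares(f,x0,loss='soft_l1'); return q.x,f(q.x).round(1)
  File "c.py", line 11, in <lambda>
    f=lambda v:np.nan_to_num(np.r_[box(t,*v,r,z0,z1)-tb,box(s,*v,r,z0,z1)-sb])
                                   ~~~^^^^^^^^^^^^^^
  File "c.py", line 7, in box
    P=np.array([proj(c,[x+r*np.cos(k),y+r*np.sin(k),z]) for k in a for z in (z0,z1)])
                ~~~~^^^^^^^^^^^^^^^^^^^^^^^^^^^^^^^^^^^
  File "h.py", line 11, in proj
    v=np.array(c['rotation']).reshape(3,3).T@(np.array(X)-np.array(c['origin'])); s=np.array([v[0],-v[1]])/-v[2]
      ~~~~~~~~~~~~~~~~~~~~~~~~~~~~~~~^^^^^
ValueError: cannot reshape array of size 4 into shape (3,3)
```

Rotation is a quaternion.

```bash
sed -i "s/np.array(c\['rotation'\]).reshape(3,3)/RM(c)/" h.py; cat >> h.py <<'E'
def RM(c): return R.from_quat(np.array(c['rotation'])[[1,2,3,0]]).as_matrix()
E
python3 c.py
```

```text
capR [ 0.5678 -0.2084] [-0.8  0.6 -0.   0.  -0.2  0.2 -0.1 -0.1]
capL [0.5364 0.1115] [ 0.4 -0.2 -0.2  1.  -0.6  0.1 -0.6  0.6] 0.3214053693501826
mug [0.3703 0.3069] [ 0.  -0.6 -0.2  0.   0.6 -0.2 -0.4  0. ]
yaw 5.598990289534889
eyetop tri [ 0.6205 -0.0021  0.2665] atz.261 [ 0.6235 -0.0023  0.261 ] [ 0.6216 -0.007   0.261 ]
clamp [ 0.6589 -0.      0.2512] [ 0.6597 -0.      0.25  ]
eye in shelf x,y 0.07257552164945581 0.03949952722756658
clamp in shelf x,y 0.11100695220279863 0.03778849822894527
[ 0.2621 -0.622   0.2313] [[ 0.9216  0.3883  0.    ]
 [ 0.3883 -0.9216  0.    ]
 [ 0.     -0.     -1.    ]]
hook expected [ 0.6231 -0.0035] bowl px [346.3325 199.3005] [291.5377 223.0542] eye px [349.1499 177.562 ] [285.5982 174.5371]
```

```bash
python3 -m crank '[{"delta_rot":[0,0,0],"xyz":[0.04,-0.03,-0.05],"fingers":-1},{"delta_rot":[0,0,8],"xyz":[0.08,-0.06,-0.089],"fingers":-1},{"delta_rot":[0,0,17.25],"xyz":[0.2,-0.15,-0.089],"fingers":-1},{"delta_rot":[0,0,17.25],"xyz":[0.2,-0.15,-0.089],"fingers":-1},{"delta_rot":[0,0,17.25],"xyz":[0.286,-0.215,-0.089],"fingers":-1},{"delta_rot":[0,0,17.25],"xyz":[0.286,-0.215,-0.089],"fingers":-1},{"delta_rot":[0,0,17.25],"xyz":[0.36,-0.27,-0.089],"fingers":-1},{"delta_rot":[0,0,17.25],"xyz":[0.42,-0.315,-0.089],"fingers":-1},{"delta_rot":[0,0,17.25],"xyz":[0.48,-0.36,-0.089],"fingers":-1},{"delta_rot":[0,0,17.25],"xyz":[0.52,-0.39,-0.089],"fingers":-1}]'; cat > s.py <<'E'
from h import *
import sys
np.set_printoptions(precision=4,suppress=True)
p,r=T();M=r.as_matrix();o=telemetry.get_obs()
print('t',o['t'],'p',p,'yaw',np.degrees(np.arctan2(M[1,0],M[0,0])),'zdir',M[:,2],'q',o['q'])
if len(sys.argv)>3: print('tool delta',M.T@(np.array(sys.argv[1:4],float)-p))
E
python3 s.py .6225 -.004 .32
```

```text
t: 3.55
eef_pos: [0.501, -0.2123, 0.3193]
tool_rot: [0.0, 0.999, 0.049, 0.0]
contact_force: [0.4, -0.6, 0.2]
gripper_width: 1.003
grasp_force: 0.0
t 3.55 p [ 0.501  -0.2123  0.3193] yaw 5.587985326019626 zdir [ 0.0008 -0.0005 -1.    ] q [ 0.4314  0.1949 -0.1696  1.7498  0.0353  1.199  -1.2211]
tool delta [ 0.1412 -0.1954 -0.0007]
```

```bash
python3 -m crank '[{"delta_rot":[0,0,0],"xyz":[0.05,-0.07,0],"fingers":-1},{"delta_rot":[0,0,0],"xyz":[0.1,-0.14,0],"fingers":-1},{"delta_rot":[0,0,0],"xyz":[0.136,-0.19,0],"fingers":-1},{"delta_rot":[0,0,0],"xyz":[0.136,-0.19,0],"fingers":-1},{"delta_rot":[0,0,0],"xyz":[0.136,-0.19,0],"fingers":-1},{"delta_rot":[0,0,0],"xyz":[0.136,-0.19,0],"fingers":-1},{"delta_rot":[0,0,0],"xyz":[0.136,-0.19,0],"fingers":-1},{"delta_rot":[0,0,0],"xyz":[0.136,-0.19,0],"fingers":-1}]'; python3 s.py .6225 -.004 .32; python3 - <<'E'
from h import *
c=viewer.read_camera('wrist');cv2.imwrite('pics/w1.png',c['img'][:,:,::-1])
print('exp eye px',proj(c,[.6225,-.004,.261]),proj(c,[.6225,-.004,.24]))
for t in('scoop','hook'): print(t,[(np.round(r['pixel']),round(r['score'],2)) for r in search_frame('wrist',t)][:4])
E
```

```text
t: 4.35
eef_pos: [0.6167, -0.0135, 0.3188]
tool_rot: [0.001, 0.999, 0.048, -0.0]
contact_force: [-0.0, -0.4, 0.6]
gripper_width: 1.004
grasp_force: 0.0
t 4.35 p [ 0.6167 -0.0135  0.3188] yaw 5.476401043509953 zdir [-0.0003 -0.0011 -1.    ] q [ 0.133   0.3313 -0.2782  1.5775  0.0955  1.2465 -1.6365]
tool delta [ 0.0067 -0.0089 -0.0012]
exp eye px [301.33008752 253.68954448] [302.69757069 240.32174224]
scoop [(array([308., 233.]), 0.81)]
hook [(array([298., 190.]), 0.55)]
```

View pics/w1.png

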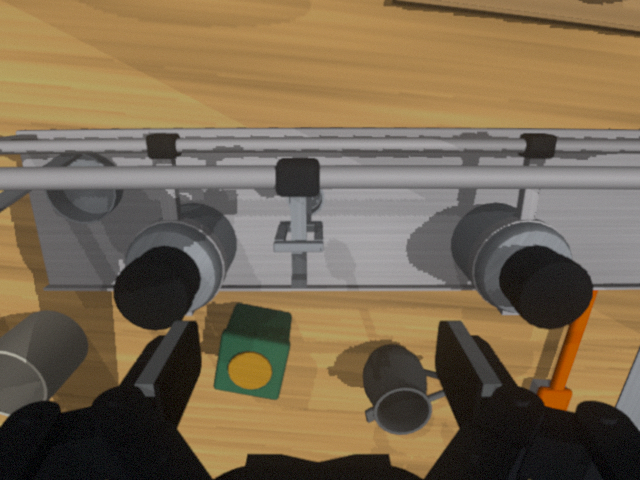

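```bash
python3 -m crank '[{"delta_rot":[0,0,0],"xyz":[0.009,-0.01,0],"fingers":-0.5},{"delta_rot":[0,0,0],"xyz":[0.009,-0.01,0],"fingers":-0.3},{"delta_rot":[0,0,0],"xyz":[0.009,-0.01,0.02],"fingers":-0.3},{"delta_rot":[0,0,0],"xyz":[0.009,-0.01,0.04],"fingers":-0.3},{"delta_rot":[0,0,0],"xyz":[0.009,-0.01,0.06],"fingers":-0.3},{"delta_rot":[0,0,0],"xyz":[0.009,-0.01,0.08],"fingers":-0.3},{"delta_rot":[0,0,0],"xyz":[0.009,-0.01,0.097],"fingers":-0.3},{"delta_rot":[0,0,0],"xyz":[0.009,-0.01,0.097],"fingers":-0.3},{"delta_rot":[0,0,0],"xyz":[0.009,-0.01,0.097],"fingers":-0.3}]' 30; python3 s.py .625 -.003 .221;  python3 - <<'E'
from h import *
c=viewer.read_camera('wrist');cv2.imwrite('pics/w2.png',c['img'][:,:,::-1])
E
```

```text
t: 5.4
eef_pos: [0.6253, -0.0006, 0.2221]
tool_rot: [-0.0, 0.999, 0.049, -0.0]
contact_force: [0.8, 0.4, 0.1]
gripper_width: 0.652
grasp_force: 0.0
t 5.4 p [ 0.6253 -0.0006  0.2221] yaw 5.61323624196485 zdir [-0.0001  0.0002 -1.    ] q [ 0.1105  0.4202 -0.2786  1.6747  0.1284  1.0648 -1.6803]
tool delta [-0.0005  0.0023  0.0011]
```

View pics/w2.png

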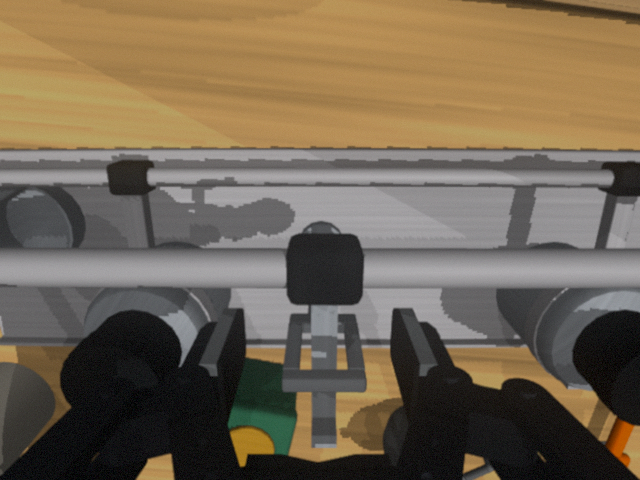

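```bash
python3 -m crank '[{"delta_rot":[0,0,0],"xyz":[0,0.002,0.001],"fingers":-0.3},{"delta_rot":[0,0,0],"xyz":[0,0.002,0.001],"fingers":0},{"delta_rot":[0,0,0],"xyz":[0,0.002,0.001],"fingers":1},{"delta_rot":[0,0,0],"xyz":[0,0.002,0.001],"fingers":1},{"delta_rot":[0,0,0],"xyz":[0,0.002,0.001],"fingers":1},{"delta_rot":[0,0,0],"xyz":[0,0.002,0.001],"fingers":1},{"delta_rot":[0,0,0],"xyz":[0,0.002,0.001],"fingers":1}]' 40
```

```text
t: 6.15
eef_pos: [0.6255, -0.0029, 0.2214]
tool_rot: [0.0, 0.999, 0.049, 0.0]
contact_force: [-1.5, -0.5, 6.3]
gripper_width: 0.297
grasp_force: 39.2
```

```bash
python3 -m crank '[{"delta_rot":[0,0,0],"xyz":[0,0,-0.005],"fingers":1},{"delta_rot":[0,0,0],"xyz":[0,0,-0.01],"fingers":1},{"delta_rot":[0,0,0],"xyz":[0,0,-0.015],"fingers":1},{"delta_rot":[0,0,0],"xyz":[0,0,-0.015],"fingers":1},{"delta_rot":[0,0,0],"xyz":[0,0,-0.015],"fingers":1},{"delta_rot":[0,0,0],"xyz":[0,0,-0.015],"fingers":1}]'
```

```text
t: 6.75
eef_pos: [0.6251, -0.0029, 0.2356]
tool_rot: [-0.0, 0.999, 0.049, -0.0]
contact_force: [0.8, -0.8, -0.4]
gripper_width: 0.297
grasp_force: 39.2
```

```bash
python3 -m crank '[{"delta_rot":[0,0,0],"xyz":[-0.01,0,0],"fingers":1},{"delta_rot":[0,0,0],"xyz":[-0.02,0,0],"fingers":1},{"delta_rot":[0,0,0],"xyz":[-0.03,0,0],"fingers":1},{"delta_rot":[0,0,0],"xyz":[-0.04,0,0],"fingers":1},{"delta_rot":[0,0,0],"xyz":[-0.05,0,0],"fingers":1},{"delta_rot":[0,0,0],"xyz":[-0.065,0,0],"fingers":1},{"delta_rot":[0,0,0],"xyz":[-0.08,0,0],"fingers":1},{"delta_rot":[0,0,0],"xyz":[-0.08,0,0],"fingers":1}]'; python3 s.py .45 .1 .33; python3 - <<'E'
from h import *
t=viewer.read_camera('top');s=viewer.read_camera('side');p,r=T()
for n,c in(('top',t),('side',s)):
  b=p+np.array([-.005,0,.033-.150]);e=p+np.array([0,0,.033+.007])
  print(n,'bowl/eye exp',proj(c,b),proj(c,e),[(np.round(r['pixel']),round(r['score'],2)) for r in search_frame(n,'scoop')][:3])
a=t['img'][130:330,180:460,::-1];b=s['img'][130:330,160:440,::-1]
cv2.imwrite('pics/c3.png',cv2.resize(np.hstack([a,b]),(800,286)))
E
```

```text
t: 7.55
eef_pos: [0.5436, -0.0111, 0.236]
tool_rot: [0.0, 0.999, 0.049, -0.0]
contact_force: [0.2, -1.0, -0.6]
gripper_width: 0.297
grasp_force: 39.2
t 7.55 p [ 0.5436 -0.0111  0.236 ] yaw 5.578054987331049 zdir [-0.0009 -0.0007 -1.    ] q [ 0.1521  0.2754 -0.2959  1.8488  0.0932  1.0317 -1.6547]
tool delta [-0.0824 -0.1196 -0.094 ]
top bowl/eye exp [350.05268876 227.54619203] [353.63622061 208.62470775] [(array([264., 206.]), 0.59)]
side bowl/eye exp [323.64987447 224.68102103] [320.85280799 175.19365688] [(array([322., 220.]), 0.56)]
```

View pics/c3.png

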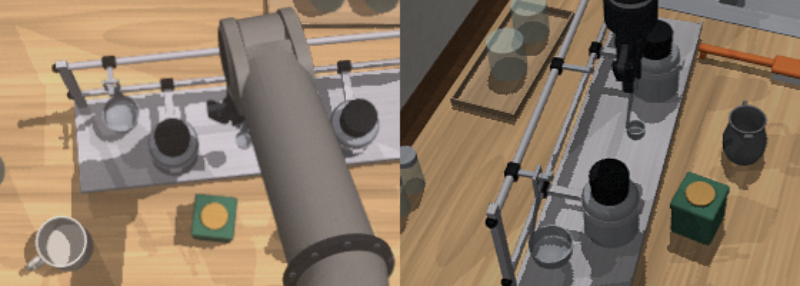

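```bash
python3 -m crank '[{"delta_rot":[0,0,0],"xyz":[-0.02,-0.01,-0.02],"fingers":1},{"delta_rot":[0,0,0],"xyz":[-0.04,-0.03,-0.04],"fingers":1},{"delta_rot":[0,0,0],"xyz":[-0.065,-0.055,-0.06],"fingers":1},{"delta_rot":[0,0,0],"xyz":[-0.076,-0.08,-0.064],"fingers":1},{"delta_rot":[0,0,0],"xyz":[-0.085,-0.12,-0.064],"fingers":1},{"delta_rot":[0,0,0],"xyz":[-0.093,-0.16,-0.064],"fingers":1},{"delta_rot":[0,0,0],"xyz":[-0.1,-0.2,-0.064],"fingers":1},{"delta_rot":[0,0,0],"xyz":[-0.11,-0.24,-0.064],"fingers":1},{"delta_rot":[0,0,0],"xyz":[-0.12,-0.28,-0.064],"fingers":1},{"delta_rot":[0,0,0],"xyz":[-0.13,-0.31,-0.064],"fingers":1}]'; python3 -m crank '[{"delta_rot":[0,0,0],"xyz":[-0.004,-0.02,0],"fingers":1},{"delta_rot":[0,0,0],"xyz":[-0.004,-0.023,0],"fingers":1},{"delta_rot":[0,0,0],"xyz":[-0.004,-0.023,0],"fingers":1},{"delta_rot":[0,0,0],"xyz":[-0.004,-0.023,0],"fingers":1},{"delta_rot":[0,0,0],"xyz":[-0.004,-0.023,0],"fingers":1}]'; python3 s.py .378 .307 .123; cat > v.py <<'E'
from h import *
import sys
t=viewer.read_camera('top');s=viewer.read_camera('side');p,r=T()
for n,c in(('top',t),('side',s)):
  b=p+np.array([-.005,0,.033-.150])
  print(n,'bowl exp',proj(c,b),'mug rim',proj(c,[.3703,.3069,.09]))
a=t['img'][200:360,160:360,::-1];b=s['img'][260:420,260:460,::-1]
cv2.imwrite(f'pics/{sys.argv[1]}.png',cv2.resize(np.hstack([a,b]),(800,320)))
E
python3 v.py d1
```

```text
t: 8.75
eef_pos: [0.3852, 0.2882, 0.3002]
tool_rot: [-0.001, 0.999, 0.05, 0.0]
contact_force: [0.4, -0.9, -1.0]
gripper_width: 0.293
grasp_force: 39.4
t: 9.25
eef_pos: [0.3806, 0.3064, 0.2998]
tool_rot: [0.0, 0.999, 0.048, 0.0]
contact_force: [-0.5, -0.4, 0.3]
gripper_width: 0.293
grasp_force: 39.4
t 9.25 p [0.3806 0.3064 0.2998] yaw 5.467124732487266 zdir [ 0.0001 -0.0006 -1.    ] q [-0.2619  0.1503 -0.5983  1.8695  0.093   1.1496 -2.3684]
tool delta [-0.0025 -0.0009  0.1768]
top bowl exp [215.85369111 292.11038116] mug rim [222.52716671 298.78063237]
side bowl exp [352.79598158 348.35997257] mug rim [353.71738034 372.27673269]
```

View pics/d1.png

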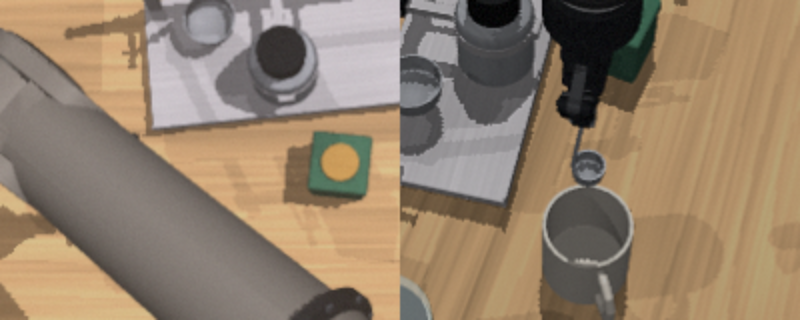

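```bash
python3 -m crank '[{"delta_rot":[0,0,0],"xyz":[-0.002,0,0.03],"fingers":1},{"delta_rot":[0,0,0],"xyz":[-0.002,0,0.06],"fingers":1},{"delta_rot":[0,0,0],"xyz":[-0.002,0,0.09],"fingers":1},{"delta_rot":[0,0,0],"xyz":[-0.002,0,0.12],"fingers":1},{"delta_rot":[0,0,0],"xyz":[-0.002,0,0.14],"fingers":1},{"delta_rot":[0,0,0],"xyz":[-0.002,0,0.155],"fingers":1},{"delta_rot":[0,0,0],"xyz":[-0.002,0,0.165],"fingers":1},{"delta_rot":[0,0,0],"xyz":[-0.002,0,0.171],"fingers":1},{"delta_rot":[0,0,0],"xyz":[-0.002,0,0.171],"fingers":1}]'; python3 -m crank '[{"delta_rot":[0,0,0],"xyz":[0,0,0.002],"fingers":1},{"delta_rot":[0,0,0],"xyz":[0,0,0.004],"fingers":1},{"delta_rot":[0,0,0],"xyz":[0,0,0.004],"fingers":1}]';python3 v.py d2
```

```text
t: 10.25
eef_pos: [0.3778, 0.3072, 0.1286]
tool_rot: [0.0, 0.999, 0.049, -0.0]
contact_force: [0.8, 0.8, -0.6]
gripper_width: 0.299
grasp_force: 39.4
t: 10.55
eef_pos: [0.378, 0.3076, 0.1251]
tool_rot: [-0.0, 0.999, 0.049, 0.0]
contact_force: [-0.6, 1.1, 0.4]
gripper_width: 0.298
grasp_force: 39.4
top bowl exp [227.59586908 301.27960718] mug rim [222.52716671 298.78063237]
side bowl exp [351.06829884 390.16928104] mug rim [353.71738034 372.27673269]
```

View pics/d2.png

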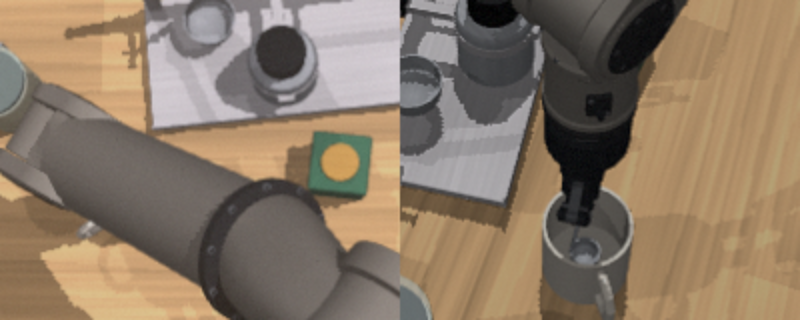

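Bowl is inside the mug, just above the floor; lower until touch.

```bash
python3 -m crank '[{"delta_rot":[0,0,0],"xyz":[0,0,0.001],"fingers":1},{"delta_rot":[0,0,0],"xyz":[0,0,0.002],"fingers":1},{"delta_rot":[0,0,0],"xyz":[0,0,0.003],"fingers":1},{"delta_rot":[0,0,0],"xyz":[0,0,0.003],"fingers":1}]'
```

```text
t: 11.05
eef_pos: [0.3782, 0.3077, 0.1224]
tool_rot: [-0.0, 0.999, 0.049, 0.0]
contact_force: [-1.4, -0.4, 6.1]
gripper_width: 0.295
grasp_force: 40.1
```

```bash
python3 -m crank '[{"delta_rot":[0,0,0],"xyz":[0,0,-0.001],"fingers":0.3},{"delta_rot":[0,0,0],"xyz":[0,0,-0.001],"fingers":0.1},{"delta_rot":[0,0,0],"xyz":[0,0,-0.001],"fingers":-0.3},{"delta_rot":[0,0,0],"xyz":[0,0,-0.001],"fingers":-0.6},{"delta_rot":[0,0,0],"xyz":[0,0,-0.001],"fingers":-0.6},{"delta_rot":[0,0,0],"xyz":[0,0,-0.02],"fingers":-0.6},{"delta_rot":[0,0,0],"xyz":[0,0,-0.05],"fingers":-0.6},{"delta_rot":[0,0,0],"xyz":[0,0,-0.09],"fingers":-0.6},{"delta_rot":[0,0,0],"xyz":[0,0,-0.13],"fingers":-0.8},{"delta_rot":[0,0,0],"xyz":[0,0,-0.17],"fingers":-0.8}]';python3 v.py d3; python3 s.py .5678 -.2084 .25
```

```text
t: 12.05
eef_pos: [0.3775, 0.3073, 0.2934]
tool_rot: [0.0, 0.999, 0.049, -0.0]
contact_force: [2.1, 0.4, 0.6]
gripper_width: 0.9
grasp_force: 0.0
top bowl exp [214.6825758  292.53214003] mug rim [222.52716671 298.78063237]
side bowl exp [352.57845444 350.61609611] mug rim [353.71738034 372.27673269]
t 12.15 p [0.3797 0.3099 0.2973] yaw 5.595820565771935 zdir [ 0.0079  0.0059 -1.    ] q [-0.2575  0.1506 -0.6103  1.8759  0.0974  1.1341 -2.376 ]
tool delta [0.1362 0.5344 0.0457]
```

View pics/d3.png

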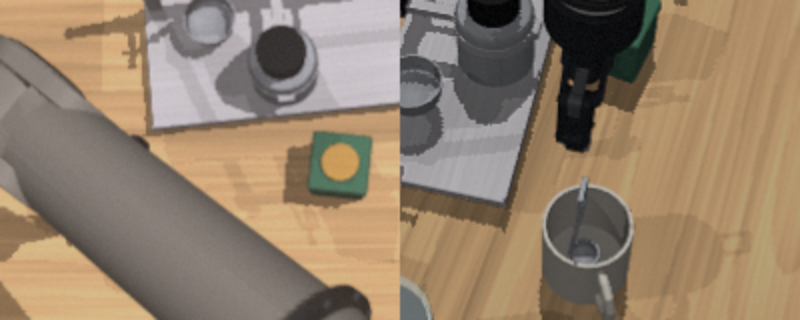

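```bash
python3 -m crank '[{"delta_rot":[0,0,-8],"xyz":[0.01,0.04,0],"fingers":-0.9},{"delta_rot":[0,0,-16],"xyz":[0.022,0.085,0],"fingers":-1},{"delta_rot":[0,0,-24],"xyz":[0.034,0.13,0],"fingers":-1},{"delta_rot":[0,0,-32],"xyz":[0.045,0.175,0],"fingers":-1},{"delta_rot":[0,0,-40],"xyz":[0.056,0.22,0],"fingers":-1},{"delta_rot":[0,0,-48],"xyz":[0.068,0.265,0],"fingers":-1},{"delta_rot":[0,0,-56],"xyz":[0.08,0.31,0],"fingers":-1},{"delta_rot":[0,0,-64],"xyz":[0.09,0.355,0],"fingers":-1},{"delta_rot":[0,0,-64],"xyz":[0.102,0.4,0],"fingers":-1},{"delta_rot":[0,0,-64],"xyz":[0.113,0.445,0],"fingers":-1}]'; python3 -m crank '[{"delta_rot":[0,0,0],"xyz":[0,0,0],"fingers":-1},{"delta_rot":[0,0,0],"xyz":[0,0,0],"fingers":-1}]'; python3 s.py .5678 -.2084 .25
```

```text
t: 13.15
eef_pos: [0.5262, -0.1048, 0.2913]
tool_rot: [-0.0, 0.82, 0.572, -0.0]
contact_force: [-0.1, 0.1, 0.7]
gripper_width: 0.999
grasp_force: 0.0
t: 13.35
eef_pos: [0.5258, -0.1039, 0.2908]
tool_rot: [-0.001, 0.822, 0.57, -0.0]
contact_force: [0.4, -0.0, 0.6]
gripper_width: 0.997
grasp_force: 0.0
t 13.35 p [ 0.5258 -0.1039  0.2908] yaw 69.43154568066313 zdir [-0.0016  0.0006 -1.    ] q [ 0.3687  0.2166 -0.3386  1.7954  0.0779  1.1443 -0.3539]
tool delta [-0.0831  0.0761  0.0407]
```

```bash
python3 -m crank '[{"delta_rot":[0,0,0],"xyz":[-0.03,0.027,0],"fingers":-1},{"delta_rot":[0,0,0],"xyz":[-0.06,0.055,0.01],"fingers":-1},{"delta_rot":[0,0,0],"xyz":[-0.083,0.076,0.02],"fingers":-1},{"delta_rot":[0,0,0],"xyz":[-0.083,0.076,0.04],"fingers":-1},{"delta_rot":[0,0,0],"xyz":[-0.083,0.076,0.04],"fingers":-1},{"delta_rot":[0,0,0],"xyz":[-0.083,0.076,0.04],"fingers":-1}]'; python3 s.py .5678 -.2084 .135; python3 - <<'E'
from h import *
c=viewer.read_camera('wrist');cv2.imwrite('pics/w3.png',c['img'][:,:,::-1])
a=np.linspace(0,2*np.pi,60)
P=np.array([proj(c,[.5678+.03*np.cos(k),-.2084+.03*np.sin(k),.169]) for k in a]);print('exp top disc',P.min(0),P.max(0),P.mean(0))
for r in cut_out('wrist','cap_a'):
    ys,xs=np.nonzero(r['pixels']);print(r['score'],r['pixel'],len(xs),xs.min(),xs.max(),ys.min(),ys.max())
E
```

```text
t: 13.95
eef_pos: [0.5684, -0.2048, 0.2518]
tool_rot: [-0.001, 0.82, 0.572, 0.0]
contact_force: [0.9, -0.4, 0.5]
gripper_width: 1.0
grasp_force: 0.0
t 13.95 p [ 0.5684 -0.2048  0.2518] yaw 69.77117642001399 zdir [-0.0009  0.0013 -1.    ] q [ 0.4584  0.3594 -0.2778  1.6926  0.1069  1.1057 -0.2037]
tool delta [-0.0037  0.0009  0.1168]
exp top disc [268.79524318 205.89237219] [372.3838057  302.60048458] [321.39962653 254.93252551]
0.88 [321.3, 241.5] 8711 271 373 190 298
```

View pics/w3.png

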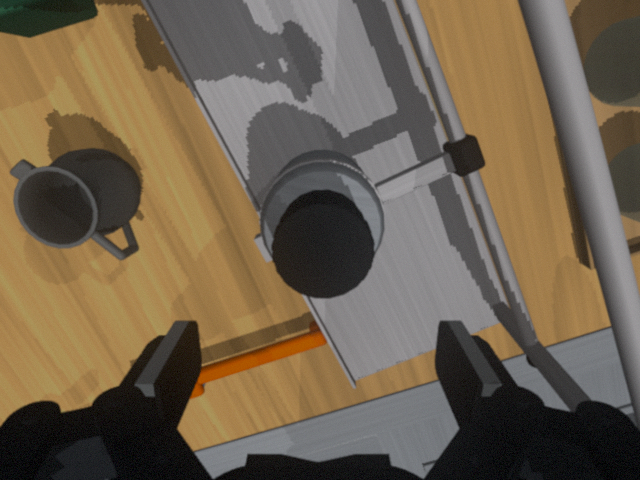

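```bash
python3 -m crank '[{"delta_rot":[0,0,0],"xyz":[-0.0025,0.001,0.02],"fingers":-1},{"delta_rot":[0,0,0],"xyz":[-0.0025,0.001,0.045],"fingers":-1},{"delta_rot":[0,0,0],"xyz":[-0.0025,0.001,0.07],"fingers":-1},{"delta_rot":[0,0,0],"xyz":[-0.0025,0.001,0.095],"fingers":-1},{"delta_rot":[0,0,0],"xyz":[-0.0025,0.001,0.11],"fingers":-1},{"delta_rot":[0,0,0],"xyz":[-0.0025,0.001,0.117],"fingers":-1},{"delta_rot":[0,0,0],"xyz":[-0.0025,0.001,0.117],"fingers":-1},{"delta_rot":[0,0,0],"xyz":[-0.0025,0.001,0.117],"fingers":-1}]'; python3 s.py .5678 -.2084 .135; python3 -m crank '[{"delta_rot":[0,0,0],"xyz":[0,0,0],"fingers":-0.7},{"delta_rot":[0,0,0],"xyz":[0,0,0],"fingers":-0.4},{"delta_rot":[0,0,0],"xyz":[0,0,0],"fingers":0.2},{"delta_rot":[0,0,0],"xyz":[0,0,0],"fingers":0.2},{"delta_rot":[0,0,0],"xyz":[0,0,0],"fingers":0.2}]' 25;python3 s.py; python3 -c "
from h import *
o=telemetry.get_obs();print(o['torque'],o['contact_force'])"
```

```text
t: 14.85
eef_pos: [0.5694, -0.21, 0.1361]
tool_rot: [0.001, 0.821, 0.571, 0.001]
contact_force: [0.0, -0.2, 0.7]
gripper_width: 1.001
grasp_force: 0.0
t 14.85 p [ 0.5694 -0.21    0.1361] yaw 69.60909023018213 zdir [ 0.0018 -0.0005 -1.    ] q [ 0.4477  0.482  -0.2598  1.7973  0.1552  0.8802 -0.2385]
tool delta [ 0.0009 -0.002   0.0011]
t: 15.35
eef_pos: [0.5691, -0.2101, 0.136]
tool_rot: [0.001, 0.821, 0.571, 0.0]
contact_force: [-0.1, 0.1, 5.8]
gripper_width: 0.692
grasp_force: 26.4
t 15.35 p [ 0.5691 -0.2101  0.136 ] yaw 69.59346511221227 zdir [ 0.0016 -0.0006 -1.    ] q [ 0.4479  0.482  -0.2596  1.7976  0.1553  0.8802 -0.2386]
[ 0.05964486  0.29485985 -0.00875715] [-0.11995807  0.06441261  5.78437756]
```

```bash
cat > q.py <<'E'
from h import *
o=telemetry.get_obs();M=T()[1].as_matrix();print('torque',np.round(o['torque'],3),'f',np.round(o['contact_force'],1),'yaw',round(float(np.degrees(np.arctan2(M[1,0],M[0,0]))),2),'q7',o['q'][6])
E
python3 -m crank '[{"delta_rot":[0,0,-2],"xyz":[0,0,0],"fingers":0.2},{"delta_rot":[0,0,-4],"xyz":[0,0,0],"fingers":0.2},{"delta_rot":[0,0,-4],"xyz":[0,0,0],"fingers":0.2}]' ; python3 q.py;python3 -m crank '[{"delta_rot":[0,0,-2],"xyz":[0,0,0],"fingers":0.2},{"delta_rot":[0,0,-4],"xyz":[0,0,0],"fingers":0.2},{"delta_rot":[0,0,-4],"xyz":[0,0,0],"fingers":0.2}]'; python3 q.py
```

```text
t: 15.65
eef_pos: [0.5694, -0.2104, 0.136]
tool_rot: [0.001, 0.801, 0.598, 0.001]
contact_force: [0.1, 0.6, 5.4]
gripper_width: 0.695
grasp_force: 26.5
torque [ 0.093  0.079 -0.629] f [0.1 0.6 5.4] yaw 73.52 q7 -0.17745651868273776
t: 15.95
eef_pos: [0.5692, -0.2121, 0.136]
tool_rot: [0.002, 0.78, 0.625, 0.0]
contact_force: [0.0, -3.0, 5.9]
gripper_width: 0.691
grasp_force: 26.5
torque [-0.821 -0.129 -0.882] f [ 0.  -3.   5.9] yaw 77.39 q7 -0.116580954386697
```

```bash
python3 -m crank '[{"delta_rot":[0,0,3],"xyz":[0,0,0],"fingers":0.2},{"delta_rot":[0,0,6],"xyz":[0,0,0],"fingers":0.2},{"delta_rot":[0,0,6],"xyz":[0,0,0],"fingers":0.2}]' ; python3 q.py;python3 -m crank '[{"delta_rot":[0,0,3],"xyz":[0,0,0],"fingers":0.2},{"delta_rot":[0,0,6],"xyz":[0,0,0],"fingers":0.2},{"delta_rot":[0,0,6],"xyz":[0,0,0],"fingers":0.2}]'; python3 q.py
```

```text
t: 16.25
eef_pos: [0.5692, -0.2111, 0.1359]
tool_rot: [0.001, 0.812, 0.584, 0.0]
contact_force: [-0.9, -2.6, 6.0]
gripper_width: 0.693
grasp_force: 26.6
torque [-0.65   0.029 -0.095] f [-0.9 -2.6  6. ] yaw 71.45 q7 -0.20974910780081146
t: 16.55
eef_pos: [0.569, -0.2111, 0.136]
tool_rot: [0.001, 0.841, 0.541, 0.0]
contact_force: [-0.6, -2.6, 6.9]
gripper_width: 0.693
grasp_force: 26.6
torque [-0.596  0.177 -0.091] f [-0.6 -2.6  6.9] yaw 65.46 q7 -0.3020669771059238
```

```bash
python3 -m crank '[{"delta_rot":[0,0,7],"xyz":[0,0,0],"fingers":0.2},{"delta_rot":[0,0,14],"xyz":[0,0,0],"fingers":0.2},{"delta_rot":[0,0,21],"xyz":[0,0,0],"fingers":0.2},{"delta_rot":[0,0,28],"xyz":[0,0,0],"fingers":0.2},{"delta_rot":[0,0,35],"xyz":[0,0,0],"fingers":0.2},{"delta_rot":[0,0,42],"xyz":[0,0,0],"fingers":0.2},{"delta_rot":[0,0,49],"xyz":[0,0,0],"fingers":0.2},{"delta_rot":[0,0,55],"xyz":[0,0,0],"fingers":0.2},{"delta_rot":[0,0,60],"xyz":[0,0,0],"fingers":0.2},{"delta_rot":[0,0,60],"xyz":[0,0,0],"fingers":0.2}]'; python3 q.py; python3 -m crank '[{"delta_rot":[0,0,2],"xyz":[0,0,0],"fingers":0.2},{"delta_rot":[0,0,2],"xyz":[0,0,0],"fingers":0.2}]'; python3 q.py
```

```text
t: 17.55
eef_pos: [0.5668, -0.2088, 0.1359]
tool_rot: [-0.001, 0.999, 0.048, -0.002]
contact_force: [-9.8, 3.3, 16.3]
gripper_width: 0.697
grasp_force: 27.4
torque [ 0.527  1.925 -0.32 ] f [-9.8  3.3 16.3] yaw 5.45 q7 -1.2252781783919897
t: 17.75
eef_pos: [0.5668, -0.2087, 0.136]
tool_rot: [-0.001, 1.0, 0.031, -0.002]
contact_force: [-10.3, 4.1, 15.7]
gripper_width: 0.697
grasp_force: 27.4
torque [ 0.575  1.94  -0.059] f [-10.3   4.1  15.7] yaw 3.58 q7 -1.2540674833786896
```

```bash
python3 -m crank '[{"delta_rot":[0,0,0],"xyz":[-0.001,-0.0005,-0.001],"fingers":0.2},{"delta_rot":[0,0,0],"xyz":[-0.001,-0.0005,-0.002],"fingers":0.2},{"delta_rot":[0,0,0],"xyz":[-0.001,-0.0005,-0.004],"fingers":0.2},{"delta_rot":[0,0,0],"xyz":[-0.001,-0.0005,-0.004],"fingers":0.2}]'; python3 q.py
```

```text
t: 18.15
eef_pos: [0.5666, -0.2087, 0.1382]
tool_rot: [-0.001, 1.0, 0.032, -0.001]
contact_force: [-2.8, 2.3, -1.8]
gripper_width: 0.694
grasp_force: 27.7
torque [ 0.492  0.695 -0.013] f [-2.8  2.3 -1.8] yaw 3.61 q7 -1.2533556685828366
```

```bash
python3 -m crank '[{"delta_rot":[0,0,0],"xyz":[0,0,-0.002],"fingers":0.2},{"delta_rot":[0,0,0],"xyz":[0,0,-0.004],"fingers":0.2},{"delta_rot":[0,0,0],"xyz":[0,0,-0.006],"fingers":0.2},{"delta_rot":[0,0,0],"xyz":[0,0,-0.006],"fingers":0.2}]'; python3 q.py
```

```text
t: 18.55
eef_pos: [0.5667, -0.2088, 0.1446]
tool_rot: [-0.001, 1.0, 0.032, -0.001]
contact_force: [-4.0, 3.7, -2.5]
gripper_width: 0.691
grasp_force: 28.0
torque [0.828 0.996 0.018] f [-4.   3.7 -2.5] yaw 3.61 q7 -1.2531735795305141
```

```bash
python3 -m crank '[{"delta_rot":[0,0,0],"xyz":[0,0,-0.005],"fingers":0.2},{"delta_rot":[0,0,0],"xyz":[0,0,-0.012],"fingers":0.2},{"delta_rot":[0,0,0],"xyz":[0,0,-0.02],"fingers":0.2},{"delta_rot":[0,0,0],"xyz":[0,0,-0.032],"fingers":0.2},{"delta_rot":[0,0,0],"xyz":[0,0,-0.047],"fingers":0.2},{"delta_rot":[0,0,0],"xyz":[0,0,-0.065],"fingers":0.2},{"delta_rot":[0,0,0],"xyz":[0,0,-0.08],"fingers":0.2},{"delta_rot":[0,0,0],"xyz":[0,0,-0.088],"fingers":0.2},{"delta_rot":[0,0,0],"xyz":[0,0,-0.088],"fingers":0.2},{"delta_rot":[0,0,0],"xyz":[0,0,-0.088],"fingers":0.2}]'; python3 q.py; python3 - <<'E'
from h import *
t=viewer.read_camera('top');s=viewer.read_camera('side')
p=T()[0];print(proj(s,[.567,-.209,.147]),proj(s,[.567,-.209,p[2]-.136+.127]),proj(s,[.567,-.209,p[2]-.136+.169]))
a=cv2.resize(s['img'][90:240,240:440,::-1],(400,300));b=cv2.resize(s['img'][320:470,260:460,::-1],(400,300))
c=cv2.resize(t['img'][120:345,140:440,::-1],(400,300));d=cv2.resize(viewer.read_camera('wrist')['img'][:,:,::-1],(400,300))
cv2.imwrite('pics/end.png',np.vstack([np.hstack([a,b]),np.hstack([c,d])]))
E
```

```text
t: 19.55
eef_pos: [0.5672, -0.2094, 0.2326]
tool_rot: [-0.0, 1.0, 0.031, -0.0]
contact_force: [-0.4, 1.0, -1.2]
gripper_width: 0.694
grasp_force: 28.1
torque [-0.009  0.053 -0.016] f [-0.4  1.  -1.2] yaw 3.6 q7 -1.252226024775165
[339.28732436 157.60785222] [339.71942126 133.98459331] [339.97366384 120.04410503]
```

View pics/end.png

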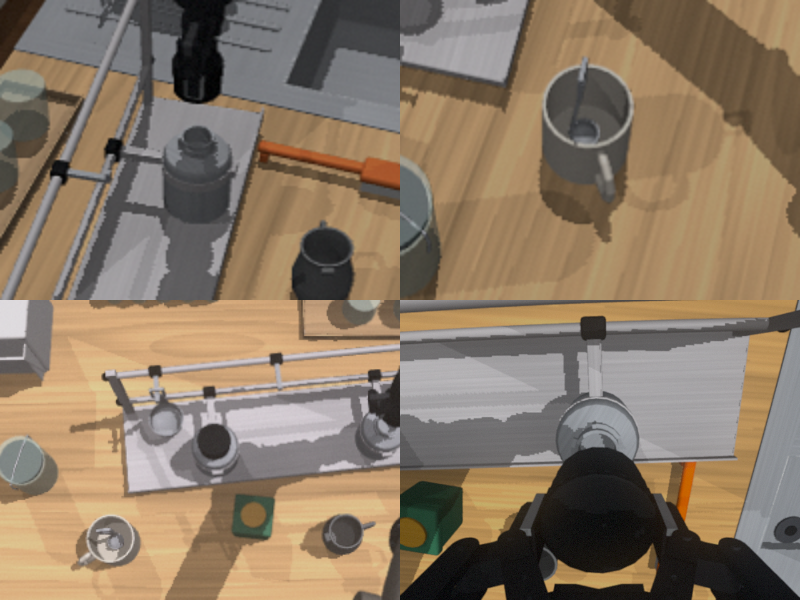

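```bash
python3 -c "
from station import job
print(job.hand_in())"
```

```text
the job is handed in; nothing more can be done
None
```

The job is handed in: the scoop stands bowl down in the mug, and the sink-side canister's cap, which had a left-hand thread and loosened clockwise, is held level about 7.5 cm above the mouth; the other canister was not touched.

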